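Stock the hearth box with a fuel briquette under its rocker lid

ROBOT

A 7-joint arm with a two-finger parallel gripper is mounted at the origin on the work surface. World frame = base frame: x ahead of the robot, y to its left, z up, the work surface at z = 0. Lengths are in m, angles in rad, forces in N, time in s.
With the tool pointing down it reaches from about 0.425 to 0.925 m from the base axis. Payload 6.8 kg.
Tool frame: the origin (TCP) lies on the centre line of the jaws, within the pads' length; the fingertips stand 8 mm ahead of it and the grasp point (between the pads) lies 11 mm behind it (bot.tips_ahead is the distance from the TCP to the fingertips, in m); z points along the fingers, y is the line along which they close (so a half turn about z gives the same grasp; the last joint's range is limited). The gripper opens to 85 mm and grips with 20 to 120 N. Pads are 22 mm wide; open, the fingers measure 114 mm over their backs; the gripper's body (76 mm by 85 mm) begins 54 mm behind the grasp point. The pads swing forward as they close: fully open they stand 13 mm farther back than shut.
Start: joints at [1.121, 0.477, 0.022, 1.555, -0.011, 1.109, -0.083], TCP at [0.226, -0.636, 0.239] pointing down, gripper open.
Joint ranges: [-2.96, 2.96], [-0.34, 2.1], [-1.41, 1.46], [0.24, 2.44], [-1.37, 4.51], [0.17, 1.92], [-2.96, 2.96]. Speed limits (rad/s): [2.39, 2.39, 3.14, 3.14, 3.14, 3.14, 3.14].

INTERFACE

Orientations are given as a unit quaternion [w, x, y, z].
In Python, from station import bot gives the robot as it stands.
- The arm moves only by the tool send_rows, never from a script. Its argument "deltas" is text: rows parted by semicolons, each of 4 numbers parted by spaces: the shift along the tool's x, y, z in m, then the turn about the tool's z in degrees. In form: x y z spin; .... A call has 1 to 5 rows; each row is the pose to reach, as a shift and turn from the pose commanded when the call began, along the tool's axes at that moment; what a row does not reach only later rows make up. A row lasts 1/10 s, in which the tool goes at most 50 mm and 8.59 degrees, less where a joint would pass 70% of its speed; a pose out of reach is approached as far as the arm can. A call with a gripper value outside its range is refused whole. "claw" is the opening, from 0 (shut) to 1 (fully open), set as the call begins (left out, the last holds). The fingers move at their own pace and stop on an object; "force" is the grip in N (left out, the last holds). Time passes only in rows, so rows that repeat a pose let the fingers close. It gives the time, the measured TCP pose, the force, the opening and the grip force at its end, in the units of the state.
- bot.get_obs(): the state, without advancing time (a new reading comes with each control period).
- bot.read_camera(name): name is "scene" or "top"; returns a dict with "img" (480x640x3 uint8, red, green, blue), "depth" (480x640 float32, m along the optical axis (not along the pixel's ray), 0 where there is no reading), "fx", "fy", "cx", "cy" (pixels), "camera_from_world" (4x4, takes a point from world to camera coordinates). Camera axes: x right, y up, looking along -z (the intrinsics and any distortion apply to the point x, -y, -z); pixel columns grow to the right and rows downward; lengths in m; the calibration is good to about 2 mm. A picture is of the moment at which its call begins.
- bot.hand_in(): hands the job in; it is judged then, once.
Trained networks look in a picture, given as the dict that the camera call returned (one of the last four; its "shot" number tells which), for a name from the list of things; names that differ only in an ending like _2 or _b are one class to them, and where a whole thing is asked for, a point or a joint stands for the part that bears it (a point fixed in the world has none). Each returns a list of dicts, best first, with "confidence" (0 to 1); they miss things now and then, are a little off and sometimes report something else, mostly with a low value. They report only what shows in the picture. A call takes as long as a camera call.
- bot.masks_of(picture, query): "mask" (480x640 bool, what is visible of it).
- bot.landmark_of(picture, query): "xyz" ([x, y, z] in m, in world coordinates, good to about 4 mm: a listed point, or the origin of a listed thing).
The state is a dict: "t": time; "q": joint angles; "joint_vel": joint speeds; "joint_torque": joint torques, N m; "eef_pos": TCP position; "tool_rot": TCP orientation; "contact_force": force on the tool from outside, world axes, zero at the start; "torque": the same for the moment, N m; "gripper_width": opening from 0.0 (shut) to 1.0 (fully open); "grasp_force": force on a finger pad.
Only numpy, scipy, OpenCV 4.12 (cv2) and the standard library are available. Lean on these libraries where they do the work, as an engineer would, in place of code of your own. Each camera call takes 0.05 s, during which the arm holds its last target. There are 200 camera calls.

TASK

Press down the bent tab of the hearth box so that its rocker lid tips fully open, then take the rectangular fuel briquette out of the wooden carrier and stand it upright on the bare table. Let go, take it again a quarter turn round, by its two narrow sides, and lower it upright into the empty narrow slot of the box, keeping hold until it reaches the slot's floor. Finally push the raised lid fully shut; leave the other fuel in the carrier and the mug alone.

Things in the scene. Friction and masses are not known exactly. Their poses are not given: they have to be found in the camera images.
- box: Dark steel box fixed to the table, 146 mm along its x, 136 mm along y, rim 116 mm high, walls 5 mm. Origin: centre of its underside; z up. A partition along x divides it: the +y part is the empty slot (seen once the lid is open), the -y part holds kindling below the rim. The lid's hinge axis runs along the box's x at y = -74 mm, z = 122 mm; keep a gripper's wide side along it for room by the open lid.
- lid (a joint): Rocker lid, a dark steel plate 146 x 146 x 8 mm. 0 = shut (level), 1.26 rad = fully open at its stop (free edge about 263 mm above the table, leaning over the kindling); starts at most a crack open. Stiff 0.3 N m friction hinge: stays where left. Press the tab's end straight down 80 mm (about 10 N) to open; push the plate's outer (-y) face near its free edge towards +y and down to shut.
- lid_edge (a point): Middle of the lid plate's free edge, on its outer (upper when shut) face, 146 mm from the hinge axis; it moves with the lid.
- tab_end (a point): Middle of the outer end of the bent dark steel tab of the lid, on the box's -y side. The tab is 70 mm wide along the box's x, 70 mm long from hinge to end, 5 mm thick. The point moves with the lid. Lid shut: it rises 36 degrees outwards (end 57 mm out from the hinge, 163 mm above the table). Lid fully open: it slopes 36 degrees down (end 81 mm above the table).
- slot (a point): Centre of the empty slot's floor, 8 mm above the table, 36 mm to +y from the box's centre; axes as the box's. The slot is 136 mm along x, 54 mm along y, 108 mm deep to the rim. The briquette fits only with its 62 mm width along the slot (x): no room for fingers at its broad faces, 37 mm at each narrow side.
- rack: Dark wooden carrier fixed to the table: 74 mm along its x, 236 mm along y, three pockets in a row along y, 77 mm apart (the middle one at the centre). Origin: centre of its underside. Pocket floors 12 mm above the table; dividers 5 mm thick rise to 97 mm; the pockets are open to +x and -x but for lips 20 mm above the table.
- briquette: Rectangular pressed-wood briquette, the one to move, standing in one of the pockets: 40 mm along its x (between its broad faces), 62 mm along its y (between its narrow sides), 100 mm tall along z, about 0.28 kg. Origin: centre of its underside. In the carrier it can be gripped only across its 40 mm x direction, with its y along the row.
- log: Round log, 54 mm in diameter, 106 mm tall, standing in another pocket; leave it. Origin: centre of its underside.
- octagon: Eight-sided wood briquette, 58 mm across, 100 mm tall, standing in the remaining pocket; leave it. Origin: centre of its underside.
- mug: White mug, 80 mm in diameter, 90 mm tall, standing loose on the table; leave it. Origin: centre of its underside.

How it is judged:
By the outcome, as a careful person would: the job done as asked, in the order asked, and still so for the second after the job is handed in, with the robot touching nothing.
It also fails if it takes over 72 s, if anything falls off the work surface, if the arm or the gripper's body presses on something with over 40 N, if the wrist force passes 120 N, or if a joint passes its speed limit or range.

## Working session

There is one attempt and no reset: what is moved stays moved. The work goes in short steps, Python scripts to look and compute and a tool call to move; the robot and the scene stay as the last step left them, time stands still between calls to the robot, and variables do not carry over. Pictures are saved under pics/ and viewed, at most 10 in all, crops included, and the job is handed in when it is done.

Besides the shell and the picture viewer there is one more tool, called after "Request:" by a JSON object that holds its "name" and its "arguments", one argument or row to a line. send_rows: Moves the arm, as the interface text tells. Its arguments: {"type":"object","properties":{"deltas":{"type":"string"},"claw":{"type":"number"},"force":{"type":"number"}},"required":["deltas"]}

```bash
mkdir -p pics; cat > h.py <<'E'
import numpy as np,cv2
from station import bot
def pts(p,m):
    v,u=np.nonzero(m&(p["depth"]>0)); d=p["depth"][v,u]
    c=np.stack([(u-p["cx"])/p["fx"]*d,-(v-p["cy"])/p["fy"]*d,-d,np.ones_like(d)])
    return (np.linalg.inv(p["camera_from_world"])@c)[:3].T
E
python3 - <<'E'
from h import *
o=bot.get_obs();print(o["t"],o["eef_pos"],o["tool_rot"],o["gripper_width"])
ims=[]
for n in("scene","top"):
    p=bot.read_camera(n);ims.append(p["img"])
    print(n,np.linalg.inv(p["camera_from_world"])[:3,3].round(2),[k for k in p])
    for q in("box","lid_edge","tab_end","slot","rack","briquette","log","octagon","mug"):
        for r in bot.landmark_of(p,q)[:2]: print(q,round(r["confidence"],2),np.round(r["xyz"],3))
    for q in("rack","briquette","lid","box","mug"):
        r=bot.masks_of(p,q)
        if r:
            m=r[0]["mask"];P=pts(p,m);P=P[np.isfinite(P).all(1)];zt=np.percentile(P[:,2],97)
            T=P[P[:,2]>zt-.012][:,:2].astype(np.float32)
            print(" mask",q,r[0]["confidence"],m.sum(),"ztop",zt.round(3),cv2.minAreaRect(T))
cv2.imwrite("pics/a.png",cv2.resize(np.vstack(ims)[...,::-1],(400,600)))
cv2.imwrite("pics/s.png",ims[0][...,::-1]);cv2.imwrite("pics/t.png",ims[1][...,::-1])
E
```

```text
0.0 [ 0.22601766 -0.63541274  0.2383163 ] [-9.00422845e-04  9.85429556e-01  1.70081507e-01 -2.43770518e-04] 0.9978453843489354
scene [ 1.19 -0.26  0.79] ['img', 'depth', 'fx', 'fy', 'cx', 'cy', 'camera_from_world', 'shot']
box 0.88 [ 0.51  -0.226  0.002]
lid_edge 0.83 [ 0.507 -0.159  0.136]
lid_edge 0.2 [ 0.506 -0.194  0.008]
tab_end 0.84 [ 0.535 -0.36   0.163]
slot 0.88 [ 0.508 -0.196  0.007]
rack 0.85 [ 0.552  0.249 -0.002]
briquette 0.59 [0.536 0.178 0.014]
briquette 0.24 [ 0.503 -0.16   0.132]
log 0.79 [0.55  0.253 0.009]
mug 0.62 [ 0.758  0.017 -0.001]
 mask rack 0.82 1896 ztop 0.097 ((0.5635623931884766, 0.2467101514339447), (0.23753169178962708, 0.05836153030395508), 73.08847045898438)
 mask briquette 0.64 1184 ztop 0.113 ((0.5359547138214111, 0.1743089258670807), (0.06252820044755936, 0.04448145627975464), 76.76522827148438)
 mask lid 0.89 4872 ztop 0.157 ((0.5329078435897827, -0.34470662474632263), (0.06992477178573608, 0.033173125237226486), 12.279054641723633)
 mask box 0.84 7711 ztop 0.153 ((0.531125009059906, -0.34277981519699097), (0.07398048043251038, 0.036134280264377
[... 619 characters left out ...]
.   ]
 mask rack 0.69 1271 ztop 0.1 ((0.5530520677566528, 0.2523389160633087), (0.23700734972953796, 0.06161262094974518), 77.20976257324219)
 mask briquette 0.78 486 ztop 0.117 ((0.5356432199478149, 0.17538204789161682), (0.059481192380189896, 0.039457641541957855), 74.6478042602539)
 mask lid 0.89 5084 ztop 0.157 ((0.5313950181007385, -0.34062957763671875), (0.06951380521059036, 0.038774073123931885), 6.642129421234131)
 mask box 0.82 5386 ztop 0.157 ((0.531022846698761, -0.3407402038574219), (0.07005605101585388, 0.03848036378622055), 9.345247268676758)
 mask mug 0.74 976 ztop 0.092 ((0.7593324780464172, 0.020364392548799515), (0.08429078757762909, 0.0748978853225708), 26.038917541503906)
```

View pics/s.png

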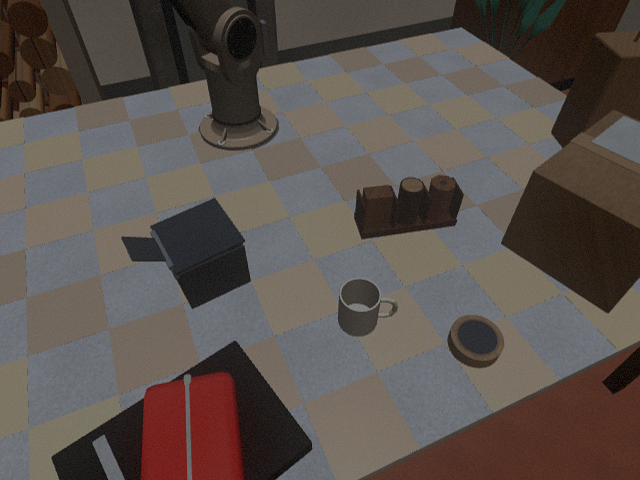

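View pics/t.png

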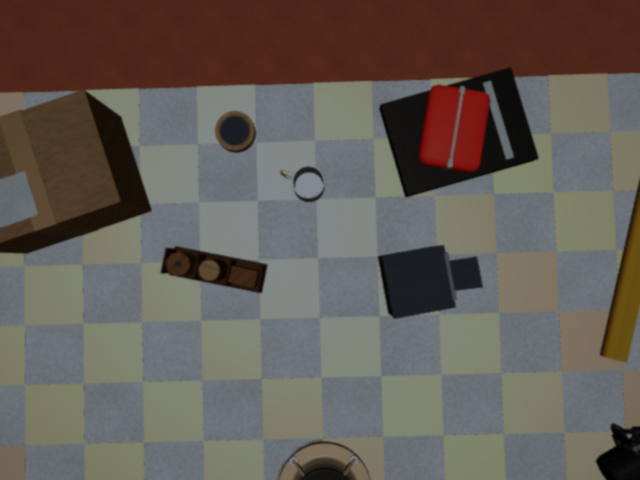

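The scene view shows the dark box with its tab at about (140,248), the carrier at (408,205) with the briquette at its near end (378,200), and the mug at (360,305). The top view agrees: box (418,280), tab (466,273), briquette (243,273). The network results match the pictures, so next I refine the yaws and plan the approach.

```bash
cat >> h.py <<'E'
from scipy.spatial.transform import Rotation as R
def go(*targets):
    "targets: (x,y,z,yaw of tool y in deg); prints total tool-frame shift and spin from the current pose"
    o=bot.get_obs();r=R.from_quat(o["tool_rot"],scalar_first=True);M=r.as_matrix()
    yaw=np.degrees(np.arctan2(M[1,1],M[0,1]))
    print("t",round(o["t"],2),"pos",np.round(o["eef_pos"],4),"yawY",yaw.round(2),"F",np.round(o["contact_force"],1),"g",np.round([o["gripper_width"],o["grasp_force"]],3),"q",np.round(o["q"],2),"tilt",M[:2,2].round(4))
    for t in targets:
        d=M.T@(np.array(t[:3])-o["eef_pos"]); s=-((t[3]-yaw+180)%360-180)
        print(t,"->",np.round(d,4),"spin",round(s,1))
E
python3 - <<'E'
from h import *
for n in("top","scene"):
    p=bot.read_camera(n);m=bot.masks_of(p,"lid")[0]["mask"];P=pts(p,m)
    L=P[(P[:,2]>.115)&(P[:,2]<.15)];r=cv2.minAreaRect(L[:,:2].astype(np.float32));print(n,"lid",r)
    c=np.linalg.svd(L-L.mean(0),full_matrices=False)[2][2];print("normal",c.round(3),L.mean(0).round(3))
    for a in (8,8.5,9): print(a)if 0 else None
    # lid extents vs yaw
    b=min(np.arange(4,14,.25),key=lambda a:np.prod([np.ptp(np.percentile(L[:,:2]@v,[1,99])) for v in (np.array([np.cos(np.radians(a)),np.sin(np.radians(a))]),np.array([-np.sin(np.radians(a)),np.cos(np.radians(a))]))]))
    print("yaw",b)
a=np.radians(8.5);Y=np.array([-np.sin(a),np.cos(a)]);tab=np.array([.534,-.358]);t=tab+Y*.006
go((*t,.22,8.5),(*t,.19,8.5))
E
```

```text
top lid ((0.5178083181381226, -0.2530391216278076), (0.14608129858970642, 0.19593891501426697), 8.5816068649292)
normal [-0.001  0.005  1.   ] [ 0.516 -0.241  0.131]
yaw 8.5
scene lid ((0.518152117729187, -0.25097790360450745), (0.14908519387245178, 0.18881423771381378), 8.089546203613281)
normal [-0.004 -0.007 -1.   ] [ 0.523 -0.244  0.13 ]
yaw 9.0
t 1.7 pos [ 0.2262 -0.636   0.2393] yawY -70.42 F [ 0.3 -0.3  0.2] g [1.004 0.   ] q [ 1.12  0.48  0.02  1.56 -0.01  1.11 -0.08] tilt [ 0. -0.]
(np.float64(0.5331131435332224), np.float64(-0.35206590481982847), 0.22, 8.5) -> [ 0.3843 -0.1646  0.0193] spin -78.9
(np.float64(0.5331131435332224), np.float64(-0.35206590481982847), 0.19, 8.5) -> [ 0.3843 -0.1646  0.0493] spin -78.9
```

Request:
{"name": "send_rows", "arguments": {
  "deltas": "0.04 -0.016 0 -8;0.08 -0.033 0 -16;0.12 -0.05 0 -24;0.16 -0.067 0 -32;0.195 -0.084 0 -40",
  "claw": 0,
  "force": 40
}}

```text
t: 2.2
eef_pos: [0.3836, -0.4898, 0.2395]
tool_rot: [0.0, 0.866, 0.5, 0.0]
contact_force: [0.4, 0.2, 0.6]
gripper_width: 0.142
grasp_force: 0.0
```

```bash
python3 -c "
from h import *
go((.533,-.353,.22,8.5),(.533,-.353,.19,8.5))"
```

```text
t 2.2 pos [ 0.3836 -0.4898  0.2395] yawY -30.03 F [0.4 0.2 0.6] g [0.142 0.   ] q [ 0.95  0.4  -0.19  1.68  0.08  1.07  0.21] tilt [ 0.0007 -0.0001]
(0.533, -0.353, 0.22, 8.5) -> [0.1931 0.0609 0.0196] spin -38.5
(0.533, -0.353, 0.19, 8.5) -> [0.1931 0.0608 0.0496] spin -38.5
```

Request:
{"name": "send_rows", "arguments": {
  "deltas": "0.039 0.012 0 -7.7;0.078 0.024 0 -15.4;0.117 0.036 0 -23.1;0.156 0.048 0.01 -30.8;0.193 0.061 0.02 -38.5"
}}

```text
t: 2.7
eef_pos: [0.5335, -0.3547, 0.2197]
tool_rot: [0.001, 0.653, 0.757, 0.0]
contact_force: [-0.0, -0.3, -0.8]
gripper_width: -0.002
grasp_force: 0.0
```

```bash
python3 -c "
from h import *
go((.533,-.353,.19,8.5),(.533,-.353,.075,8.5))
p=bot.read_camera('scene');cv2.imwrite('pics/c.png',cv2.resize(p['img'][150:330,60:300,::-1],None,fx=2.5,fy=2.5))"
```

```text
t 2.7 pos [ 0.5335 -0.3547  0.2197] yawY 8.4 F [-0.  -0.3 -0.8] g [-0.002  0.   ] q [ 0.76  0.47 -0.37  1.64  0.19  1.07  0.48] tilt [ 0.0011 -0.0006]
(0.533, -0.353, 0.19, 8.5) -> [ 0.0018 -0.0003  0.0296] spin -0.1
(0.533, -0.353, 0.075, 8.5) -> [ 0.0018 -0.0004  0.1446] spin -0.1
```

View pics/c.png

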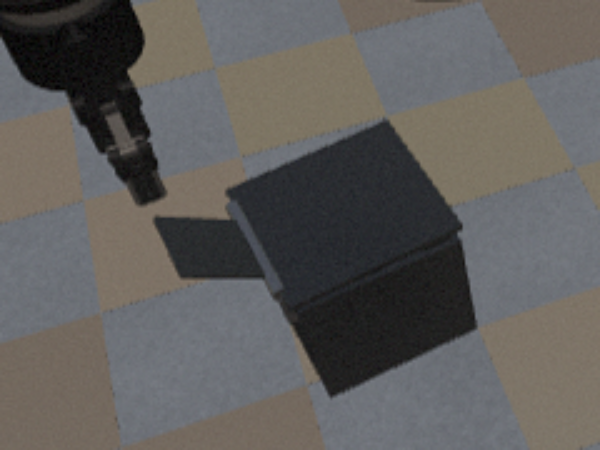

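Fingers hang just above the tab's outer end (crop ~(148,195) vs the tab at (200,250)). I press straight down.

Request:
{"name": "send_rows", "arguments": {
  "deltas": "0.003 0 0.03 0;0.003 0 0.045 0;0.003 0 0.06 0;0.003 0 0.075 0;0.003 0 0.09 0"
}}

```text
t: 3.25
eef_pos: [0.5327, -0.3576, 0.1314]
tool_rot: [0.004, 0.657, 0.754, -0.001]
contact_force: [1.3, -5.1, 11.3]
gripper_width: -0.0
grasp_force: 5.6
```

Request:
{"name": "send_rows", "arguments": {
  "deltas": "0 0 0.008 0;0 0 0.014 0;0 0 0.02 0;0 0 0.023 0;0 0 0.025 0"
}}

```text
t: 3.75
eef_pos: [0.5323, -0.3544, 0.1057]
tool_rot: [0.001, 0.656, 0.755, 0.0]
contact_force: [-0.0, 0.0, 8.2]
gripper_width: 0.003
grasp_force: 3.6
```

Request:
{"name": "send_rows", "arguments": {
  "deltas": "0 0 0.004 0;0 0 0.008 0;0 0 0.01 0;0 0 0.01 0"
}}

```text
t: 4.15
eef_pos: [0.5335, -0.3569, 0.0979]
tool_rot: [0.004, 0.657, 0.754, -0.0]
contact_force: [-0.8, -2.2, 15.8]
gripper_width: -0.001
grasp_force: 7.0
```

```bash
python3 -c "
from h import *
go()
p=bot.read_camera('scene')
for q in('lid_edge','tab_end','slot','box'):
  for r in bot.landmark_of(p,q)[:2]: print(q,round(r['confidence'],2),np.round(r['xyz'],3))
m=bot.masks_of(p,'lid')[0]['mask'];print(np.percentile(pts(p,m)[:,2],[1,50,99,99.9]))"
```

```text
t 4.15 pos [ 0.5335 -0.3569  0.0979] yawY 7.89 F [-0.8 -2.2 15.8] g [-1.000e-03  6.991e+00] q [ 0.74  0.6  -0.34  1.74  0.25  0.84  0.42] tilt [ 0.0055 -0.0056]
lid_edge 0.63 [ 0.521 -0.264  0.264]
tab_end 0.56 [ 0.533 -0.362  0.086]
slot 0.92 [ 0.507 -0.194  0.006]
slot 0.22 [ 0.756  0.016 -0.001]
box 0.81 [ 0.513 -0.23   0.002]
[0.00274878 0.17923721 0.2617039  0.26275054]
```

Request:
{"name": "send_rows", "arguments": {
  "deltas": "0 0 0.002 0;0 0 0.004 0;0 0 0.005 0"
}}

```text
t: 4.75
eef_pos: [0.5348, -0.3592, 0.0957]
tool_rot: [0.006, 0.657, 0.754, -0.001]
contact_force: [-4.7, -3.9, 36.3]
gripper_width: -0.001
grasp_force: 15.4
```

Request:
{"name": "send_rows", "arguments": {
  "deltas": "0 0 -0.02 0;-0.005 0 -0.07 0;-0.005 0 -0.12 0;-0.005 0 -0.17 0;-0.005 0 -0.22 0",
  "claw": 1
}}

```text
t: 5.25
eef_pos: [0.5314, -0.3589, 0.3112]
tool_rot: [0.0, 0.656, 0.754, -0.0]
contact_force: [0.7, -0.9, 0.7]
gripper_width: 0.846
grasp_force: 0.0
```

```bash
python3 -c "
from h import *
go((.53,-.1,.34,0),(.5355,.1755,.34,-14.5))
p=bot.read_camera('scene')
for q in('lid_edge','tab_end','slot','box','briquette','rack'):
  for r in bot.landmark_of(p,q)[:2]: print(q,round(r['confidence'],2),np.round(r['xyz'],3))
m=bot.masks_of(p,'lid')[0]['mask'];print(np.percentile(pts(p,m)[:,2],[1,50,99,99.9]))"
```

```text
t 5.25 pos [ 0.5314 -0.3589  0.3112] yawY 7.96 F [ 0.7 -0.9  0.7] g [0.846 0.   ] q [ 0.77  0.39 -0.38  1.53  0.15  1.24  0.51] tilt [-0.0002 -0.0003]
(0.53, -0.1, 0.34, 0) -> [ 0.2566  0.0345 -0.0289] spin 8.0
(0.5355, 0.1755, 0.34, -14.5) -> [ 0.5287  0.0781 -0.029 ] spin 22.5
lid_edge 0.94 [ 0.521 -0.261  0.262]
tab_end 0.72 [ 0.533 -0.361  0.09 ]
slot 0.59 [ 0.506 -0.193  0.008]
box 0.94 [ 0.515 -0.231 -0.001]
briquette 0.88 [0.535 0.178 0.018]
rack 0.97 [0.554 0.25  0.   ]
[0.08454114 0.17730745 0.26182318 0.26276749]
```

Request:
{"name": "send_rows", "arguments": {
  "deltas": "0.01 0.002 -0.045 0;0.055 0.008 -0.045 2;0.1 0.015 -0.045 4;0.148 0.022 -0.045 6;0.195 0.029 -0.045 8"
}}

```text
t: 6.15
eef_pos: [0.5329, -0.159, 0.3528]
tool_rot: [-0.001, 0.707, 0.707, -0.0]
contact_force: [1.3, 0.5, -0.6]
gripper_width: 0.999
grasp_force: 0.0
```

Request:
{"name": "send_rows", "arguments": {
  "deltas": "0.048 0 0 3;0.097 0 0 6;0.146 0 0 9;0.195 0 0 12;0.24 0 0 14.5"
}}

```text
t: 6.65
eef_pos: [0.5325, 0.0813, 0.3529]
tool_rot: [-0.001, 0.791, 0.612, -0.001]
contact_force: [0.9, -0.2, 0.5]
gripper_width: 0.999
grasp_force: 0.0
```

```bash
python3 -c "
from h import *
go((.5355,.1755,.2,-14.5),(.5355,.1755,.066,-14.5))"
```

```text
t 6.65 pos [0.5325 0.0813 0.3529] yawY -14.5 F [ 0.9 -0.2  0.5] g [0.999 0.   ] q [ 0.23  0.21 -0.58  1.7   0.12  1.27 -0.63] tilt [-0.0019 -0.0001]
(0.5355, 0.1755, 0.2, -14.5) -> [ 0.092  -0.0204  0.1529] spin -0.0
(0.5355, 0.1755, 0.066, -14.5) -> [ 0.0921 -0.0202  0.2869] spin -0.0
```

Request:
{"name": "send_rows", "arguments": {
  "deltas": "0.04 -0.009 0;0.08 -0.018 0.02;0.092 -0.0205 0.06;0.092 -0.0205 0.11;0.092 -0.0205 0.153"
}}

```text
$.deltas[0]: bad value
```

Request:
{"name": "send_rows", "arguments": {
  "deltas": "0.04 -0.009 0 0;0.08 -0.018 0.02 0;0.092 -0.0205 0.06 0;0.092 -0.0205 0.11 0;0.092 -0.0205 0.153 0"
}}

```text
t: 7.15
eef_pos: [0.5352, 0.1737, 0.1979]
tool_rot: [-0.001, 0.79, 0.613, -0.001]
contact_force: [0.3, -1.2, 0.2]
gripper_width: 1.002
grasp_force: 0.0
```

```bash
python3 -c "
from h import *
p=bot.read_camera('scene');P=pts(p,bot.masks_of(p,'briquette')[0]['mask']);T=P[abs(P[:,2]-.112)<.006]
print(cv2.minAreaRect(T[:,:2].astype(np.float32)),len(T),P[:,2].max())
cv2.imwrite('pics/d.png',cv2.resize(p['img'][60:300,300:540,::-1],None,fx=2.5,fy=2.5))
go((.5355,.1755,.066,-14.5))"
```

```text
((0.536543607711792, 0.1740848273038864), (0.06219882145524025, 0.04332266375422478), 76.08714294433594) 359 0.11515489305267301
t 7.25 pos [0.532  0.1712 0.1944] yawY -14.38 F [-0.7 -0.  -1.3] g [1.002 0.   ] q [ 0.05  0.41 -0.6   1.84  0.27  0.99 -0.91] tilt [-0.0126 -0.0041]
(0.5355, 0.1755, 0.066, -14.5) -> [0.0059 0.0037 0.1283] spin 0.1
```

View pics/d.png

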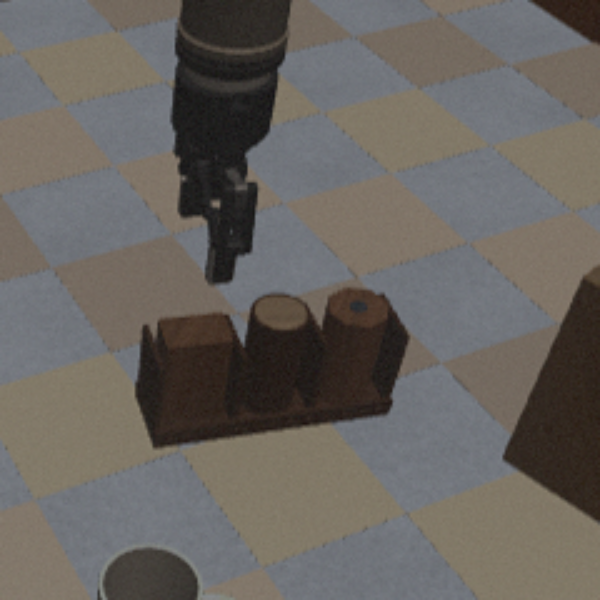

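The gripper hangs above the briquette (crop (195,325)), with fingers either side of it in the carrier's x. I descend.

Request:
{"name": "send_rows", "arguments": {
  "deltas": "0 0 0.03 0;0 0 0.06 0;0 0 0.08 0;0 0 0.1 0;0 0 0.1 0"
}}

```text
t: 7.75
eef_pos: [0.5359, 0.1728, 0.1003]
tool_rot: [-0.0, 0.79, 0.613, -0.001]
contact_force: [0.1, -0.1, -0.5]
gripper_width: 1.003
grasp_force: 0.0
```

```bash
python3 -c "
from h import *
go((.536,.175,.066,-14.5))"
```

```text
t 7.75 pos [0.5359 0.1728 0.1003] yawY -14.45 F [ 0.1 -0.1 -0.5] g [1.003 0.   ] q [-0.    0.53 -0.54  1.91  0.37  0.81 -1.  ] tilt [-0.0028 -0.0011]
(0.536, 0.175, 0.066, -14.5) -> [ 0.0022 -0.0004  0.0343] spin 0.0
```

Request:
{"name": "send_rows", "arguments": {
  "deltas": "0.002 0 0.02 0;0.002 0 0.034 0;0.002 0 0.034 0"
}}

```text
t: 8.05
eef_pos: [0.5365, 0.1749, 0.0666]
tool_rot: [-0.0, 0.79, 0.613, -0.001]
contact_force: [0.3, 0.5, -0.5]
gripper_width: 1.0
grasp_force: 0.0
```

Request:
{"name": "send_rows", "arguments": {
  "deltas": "0 0 0 0;0 0 0 0;0 0 0 0;0 0 0 0;0 0 0 0",
  "claw": 0,
  "force": 40
}}

```text
t: 8.55
eef_pos: [0.5373, 0.1756, 0.0679]
tool_rot: [0.0, 0.79, 0.613, 0.0]
contact_force: [-1.6, -0.3, 7.1]
gripper_width: 0.465
grasp_force: 42.0
```

Request:
{"name": "send_rows", "arguments": {
  "deltas": "0 0 -0.01 0;0 0 -0.03 0;0 0 -0.06 0;0 0 -0.1 0;0 0 -0.14 0"
}}

```text
t: 9.05
eef_pos: [0.5359, 0.1749, 0.2081]
tool_rot: [-0.0, 0.79, 0.613, -0.001]
contact_force: [2.2, 0.1, -2.9]
gripper_width: 0.463
grasp_force: 40.8
```

```bash
python3 -c "
from h import *
go((.55,0,.2,-81.5))"
```

```text
t 9.05 pos [0.5359 0.1749 0.2081] yawY -14.4 F [ 2.2  0.1 -2.9] g [ 0.463 40.759] q [ 0.05  0.39 -0.61  1.82  0.26  1.01 -0.91] tilt [-0.0021 -0.0005]
(0.55, 0, 0.2, -81.5) -> [-0.1659  0.0571  0.0081] spin 67.1
```

Request:
{"name": "send_rows", "arguments": {
  "deltas": "-0.035 0.012 0 6.5;-0.07 0.024 0 13;-0.105 0.036 0 20;-0.14 0.048 0 27;-0.166 0.057 0 34"
}}

```text
t: 9.55
eef_pos: [0.5501, -0.0027, 0.207]
tool_rot: [0.0, 0.936, 0.352, -0.001]
contact_force: [-0.1, -0.1, -4.1]
gripper_width: 0.463
grasp_force: 40.9
```

Request:
{"name": "send_rows", "arguments": {
  "deltas": "0 0 0.02 7;0 0 0.04 14;0 0 0.06 21;0 0 0.08 28;0 0 0.1 33"
}}

```text
t: 10.05
eef_pos: [0.5502, 0.0004, 0.1063]
tool_rot: [-0.0, 0.997, 0.073, -0.0]
contact_force: [-0.0, 1.1, -3.2]
gripper_width: 0.462
grasp_force: 40.9
```

```bash
python3 -c "
from h import *
go((.55,0,.057,-81.5))"
```

```text
t 10.05 pos [5.502e-01 4.000e-04 1.063e-01] yawY -81.68 F [-0.   1.1 -3.2] g [ 0.462 40.917] q [ 0.11  0.46 -0.29  1.95  0.18  0.76 -1.7 ] tilt [-0.0008  0.0001]
(0.55, 0, 0.057, -81.5) -> [-0.0003  0.0003  0.0493] spin -0.2
```

Request:
{"name": "send_rows", "arguments": {
  "deltas": "0 0 0.025 0;0 0 0.04 0;0 0 0.046 0;0 0 0.049 0;0 0 0.05 0"
}}

```text
t: 10.55
eef_pos: [0.5513, 0.0005, 0.0575]
tool_rot: [-0.0, 0.997, 0.075, 0.0]
contact_force: [-0.4, 0.0, -3.8]
gripper_width: 0.466
grasp_force: 40.8
```

Request:
{"name": "send_rows", "arguments": {
  "deltas": "0 0 0.001 0;0 0 0.002 0;0 0 0.003 0;0 0 0.003 0"
}}

```text
t: 10.95
eef_pos: [0.5516, 0.0005, 0.0558]
tool_rot: [0.0, 0.997, 0.075, 0.001]
contact_force: [-3.7, 0.2, 9.6]
gripper_width: 0.466
grasp_force: 42.3
```

Request:
{"name": "send_rows", "arguments": {
  "deltas": "0 0 -0.001 0;0 0 -0.001 0;0 0 -0.001 0;0 0 -0.001 0",
  "claw": 1
}}

```text
t: 11.35
eef_pos: [0.5509, 0.0004, 0.0551]
tool_rot: [-0.0, 0.997, 0.075, 0.0]
contact_force: [0.7, -0.4, -0.3]
gripper_width: 0.998
grasp_force: 0.0
```

Request:
{"name": "send_rows", "arguments": {
  "deltas": "0 0 -0.02 0;0 0 -0.06 0;0 0 -0.1 0;0 0 -0.1 -8;0 0 -0.1 -16"
}}

```text
t: 11.85
eef_pos: [0.5518, 0.0005, 0.1567]
tool_rot: [0.0, 0.976, 0.216, 0.002]
contact_force: [0.2, 0.9, -0.9]
gripper_width: 1.0
grasp_force: 0.0
```

Request:
{"name": "send_rows", "arguments": {
  "deltas": "0 0 0 -8.5;0 0 0 -17;0 0 0 -25.5;0 0 0 -34;0 0 0 -42"
}}

```text
t: 12.35
eef_pos: [0.5507, 0.0003, 0.1549]
tool_rot: [-0.0, 0.834, 0.551, -0.0]
contact_force: [0.3, -0.4, 0.3]
gripper_width: 1.002
grasp_force: 0.0
```

Request:
{"name": "send_rows", "arguments": {
  "deltas": "0 0 0 -8.5;0 0 0 -17;0 0 0 -25.5;0 0 0 -32;0 0 0 -32"
}}

```text
t: 12.85
eef_pos: [0.5507, 0.0002, 0.1548]
tool_rot: [-0.0, 0.652, 0.758, -0.0]
contact_force: [-0.4, -0.3, -0.3]
gripper_width: 1.001
grasp_force: 0.0
```

```bash
python3 -c "
from h import *
for n in('scene','top'):
  p=bot.read_camera(n)
  r=bot.masks_of(p,'briquette');print(len(r),[x['confidence'] for x in r])
  for x in r[:2]:
    P=pts(p,x['mask']);zt=np.percentile(P[:,2],95);T=P[abs(P[:,2]-zt)<.007]
    print(cv2.minAreaRect(T[:,:2].astype(np.float32)),len(T),zt)
  for x in bot.landmark_of(p,'briquette')[:2]:print(x['confidence'],x['xyz'])
go((.5505,.0005,.057,8.5))
p=bot.read_camera('scene');cv2.imwrite('pics/e.png',cv2.resize(p['img'][130:370,150:470,::-1],None,fx=2.2,fy=2.2))
"
```

```text
1 [0.68]
((0.5530601739883423, -0.00040508247911930084), (0.0629425197839737, 0.04097877815365791), 9.644314765930176) 408 0.10079360601430204
0.81 [0.5527, 0.0009, 0.0005]
1 [0.26]
((0.756655216217041, 0.01848699524998665), (0.07865610718727112, 0.07812618464231491), 22.91041374206543) 184 0.0906794738100456
t 13.15 pos [5.508e-01 5.000e-04 1.551e-01] yawY 8.51 F [-0.1 -0.   0.5] g [1.002 0.   ] q [ 0.4   0.45 -0.65  1.9   0.34  0.9  -0.27] tilt [ 0.0001 -0.0002]
(0.5505, 0.0005, 0.057, 8.5) -> [ 0.0001 -0.0003  0.0981] spin 0.0
```

View pics/e.png

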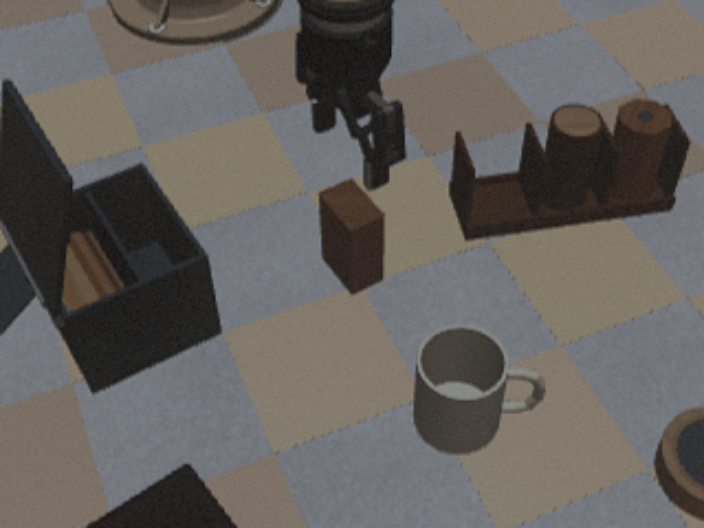

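The briquette stands upright at crop (350,235), the lid is open, and the empty slot (150,215) is visible. I regrip it by its narrow sides.

Request:
{"name": "send_rows", "arguments": {
  "deltas": "0 0.0015 0.03 0;0 0.0015 0.06 0;0 0.0015 0.08 0;0 0.0015 0.092 0;0 0.0015 0.092 0"
}}

```text
t: 13.7
eef_pos: [0.5513, 0.0007, 0.0618]
tool_rot: [-0.001, 0.652, 0.758, -0.001]
contact_force: [-0.3, 0.4, 0.4]
gripper_width: 1.003
grasp_force: 0.0
```

Request:
{"name": "send_rows", "arguments": {
  "deltas": "0 0 0 0;0 0 0 0;0 0 0 0;0 0 0 0",
  "claw": 0,
  "force": 40
}}

```text
t: 14.1
eef_pos: [0.553, 0.0007, 0.0643]
tool_rot: [0.001, 0.652, 0.758, 0.001]
contact_force: [-2.8, -0.2, 7.0]
gripper_width: 0.724
grasp_force: 45.1
```

Request:
{"name": "send_rows", "arguments": {
  "deltas": "0 0 -0.02 0;0 0 -0.06 0;0 0 -0.1 0;0 0 -0.14 0;0 0 -0.14 0"
}}

```text
t: 14.6
eef_pos: [0.5555, 0.0013, 0.2086]
tool_rot: [0.004, 0.652, 0.758, 0.003]
contact_force: [0.7, 0.2, -3.0]
gripper_width: 0.72
grasp_force: 46.0
```

```bash
python3 -c "
from h import *
p=bot.read_camera('scene')
for q in('slot','box','lid_edge','briquette'):
  for r in bot.landmark_of(p,q)[:1]: print(q,round(r['confidence'],2),np.round(r['xyz'],4))
# box rim: points near z=.116
P=pts(p,bot.masks_of(p,'box')[0]['mask'])
a=np.radians(8.5);X=np.array([np.cos(a),np.sin(a)]);Y=np.array([-np.sin(a),np.cos(a)])
T=P[abs(P[:,2]-.114)<.005][:,:2]
print('rim x',np.percentile(T@X,[1,5,95,99]),'y',np.percentile(T@Y,[1,95,99,99.7]),len(T))
h=np.histogram(T@Y,np.arange(-.36,-.14,.005));print(h[0])
C=np.array([.514,-.228]);print('C',C@X,C@Y)
P=pts(p,bot.masks_of(p,'briquette')[0]['mask']);zt=np.percentile(P[:,2],97);T=P[abs(P[:,2]-zt)<.006];print(cv2.minAreaRect(T[:,:2].astype(np.float32)),zt)
go((.509,-.193,.2,8.5))"
```

```text
slot 0.77 [ 0.5117 -0.1941  0.0043]
box 0.9 [ 0.5128 -0.2273  0.0037]
lid_edge 0.59 [ 0.7585  0.0159 -0.0021]
briquette 0.76 [0.5544 0.0027 0.1456]
rim x [0.40318086 0.40511308 0.54788489 0.5487841 ] y [-0.39826903 -0.23817447 -0.23671313 -0.23638454] 850
[ 14  11  12  11  15  10  10  11  12  11  18  16 114  44  20  17  18  17
  18  20  20  18  16  28 113   0   0   0   0   0   0   0   0   0   0   0
   0   0   0   0   0   0   0]
C 0.4746536080304741 -0.3014696541671369
((0.5547081232070923, -0.0026925522834062576), (0.06481316685676575, 0.034855376929044724), 8.343517303466797) 0.24475304912694515
t 14.95 pos [5.512e-01 5.000e-04 2.014e-01] yawY 8.59 F [ 0.  -0.4 -4. ] g [ 0.72  45.965] q [ 0.43  0.4  -0.67  1.86  0.29  0.99 -0.22] tilt [-0.003   0.0001]
(0.509, -0.193, 0.2, 8.5) -> [-0.185  -0.0707  0.0015] spin 0.1
```

Request:
{"name": "send_rows", "arguments": {
  "deltas": "-0.03 -0.014 -0.015 0;-0.07 -0.028 -0.015 0;-0.11 -0.042 -0.015 0;-0.15 -0.056 -0.015 0;-0.187 -0.07 -0.015 0"
}}

```text
t: 15.45
eef_pos: [0.5099, -0.1966, 0.2171]
tool_rot: [-0.001, 0.652, 0.758, -0.0]
contact_force: [1.2, -0.4, -3.9]
gripper_width: 0.72
grasp_force: 46.0
```

Request:
{"name": "send_rows", "arguments": {
  "deltas": "0 0 0 0;0 0 0.005 0;0 0 0.01 0"
}}

```text
t: 15.75
eef_pos: [0.511, -0.1934, 0.2071]
tool_rot: [-0.001, 0.652, 0.759, 0.0]
contact_force: [0.4, 1.3, -4.6]
gripper_width: 0.715
grasp_force: 45.9
```

```bash
python3 -c "
from h import *
p=bot.read_camera('scene');cv2.imwrite('pics/f.png',cv2.resize(p['img'][130:330,100:300,::-1],None,fx=3,fy=3))
q=bot.read_camera('top')
for p in(p,q):
  for r in bot.landmark_of(p,'briquette')[:1]+bot.landmark_of(p,'slot')[:1]: print(r['confidence'],r['xyz'])
  P=pts(p,bot.masks_of(p,'briquette')[0]['mask']);a=np.radians(8.5);X=np.array([np.cos(a),np.sin(a)]);Y=np.array([-np.sin(a),np.cos(a)])
  print(np.percentile(P[:,:2]@X,[2,98]),np.percentile(P[:,:2]@Y,[2,98]),np.percentile(P[:,2],[2,98]),len(P))
go((.51,-.195,.075,8.5))"
```

```text
0.65 [0.7581, 0.017, -0.0014]
0.84 [0.5068, -0.1923, 0.0075]
[0.40476931 0.50970306] [-0.28743029 -0.24016441] [0.04426531 0.2437016 ] 935
0.44 [0.5072, -0.1896, 0.1427]
0.67 [0.513, -0.1967, 0.007]
[0.4504958  0.50762994] [-0.25188745 -0.24427696] [0.15013259 0.24392372] 153
t 16.15 pos [ 0.5112 -0.1943  0.2082] yawY 8.63 F [ 0.4  0.3 -2.4] g [ 0.718 45.845] q [ 0.75  0.37 -0.62  1.86  0.25  0.99  0.17] tilt [ 0.0004 -0.0002]
(0.51, -0.195, 0.075, 8.5) -> [-0.0004 -0.0014  0.1332] spin 0.1
```

View pics/f.png

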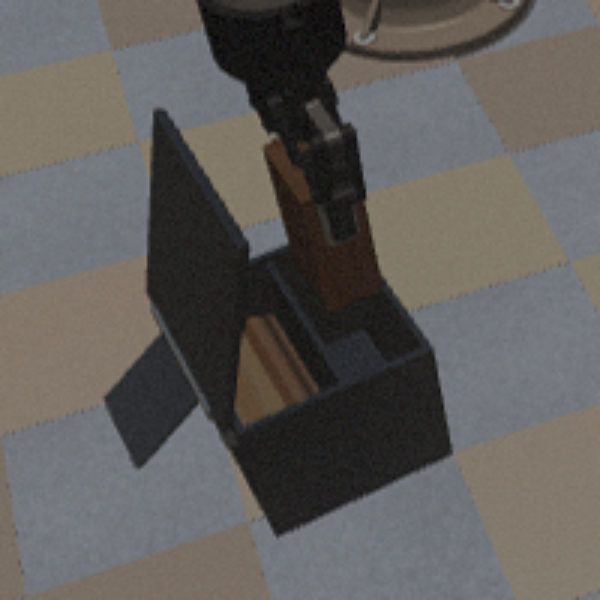

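The briquette hangs over the slot (crop (335,230)), aligned with it and clear of the lid. I lower it.

Request:
{"name": "send_rows", "arguments": {
  "deltas": "-0.0015 -0.001 0.02 0;-0.0015 -0.001 0.04 0;-0.0015 -0.001 0.055 0;-0.0015 -0.001 0.07 0;-0.0015 -0.001 0.085 0"
}}

```text
t: 16.65
eef_pos: [0.5105, -0.1963, 0.1223]
tool_rot: [0.0, 0.652, 0.758, 0.0]
contact_force: [-0.3, 0.9, -4.0]
gripper_width: 0.724
grasp_force: 45.9
```

Request:
{"name": "send_rows", "arguments": {
  "deltas": "0 0 0.015 0;0 0 0.028 0;0 0 0.038 0;0 0 0.045 0;0 0 0.046 0"
}}

```text
t: 17.15
eef_pos: [0.5099, -0.1962, 0.0762]
tool_rot: [-0.001, 0.652, 0.758, -0.0]
contact_force: [-0.3, 0.2, -3.3]
gripper_width: 0.72
grasp_force: 45.9
```

Request:
{"name": "send_rows", "arguments": {
  "deltas": "0 0 0.002 0;0 0 0.004 0;0 0 0.006 0;0 0 0.007 0;0 0 0.007 0"
}}

```text
t: 17.65
eef_pos: [0.5107, -0.1966, 0.0723]
tool_rot: [0.001, 0.652, 0.758, -0.0]
contact_force: [-7.7, 1.3, 16.1]
gripper_width: 0.724
grasp_force: 47.9
```

Request:
{"name": "send_rows", "arguments": {
  "deltas": "0 0 -0.003 0;0 0 -0.003 0;0 0 -0.003 0;0 0 -0.003 0",
  "claw": 0.88
}}

```text
t: 18.05
eef_pos: [0.5103, -0.1964, 0.073]
tool_rot: [0.0, 0.652, 0.758, 0.0]
contact_force: [-0.5, -0.7, -0.0]
gripper_width: 0.876
grasp_force: 0.0
```

Request:
{"name": "send_rows", "arguments": {
  "deltas": "0 0 -0.02 0;0 0 -0.06 0;0 0 -0.11 0;0 0 -0.16 0;0 0 -0.2 0"
}}

```text
t: 18.55
eef_pos: [0.5106, -0.1962, 0.2759]
tool_rot: [0.001, 0.652, 0.758, 0.0]
contact_force: [-0.0, -0.3, -0.9]
gripper_width: 0.879
grasp_force: 0.0
```

Request:
{"name": "send_rows", "arguments": {
  "deltas": "0 0 -0.03 0;0 0 -0.06 0;0 0 -0.075 0;0 0 -0.075 0",
  "claw": 0
}}

```text
t: 18.95
eef_pos: [0.5114, -0.1964, 0.3503]
tool_rot: [0.002, 0.652, 0.758, 0.001]
contact_force: [-0.0, -0.2, 0.3]
gripper_width: 0.193
grasp_force: 0.0
```

```bash
python3 -c "
from h import *
p=bot.read_camera('scene');cv2.imwrite('pics/g.png',cv2.resize(p['img'][130:330,100:300,::-1],None,fx=3,fy=3))
for q in('briquette','lid_edge','slot'):
  for r in bot.landmark_of(p,q)[:1]: print(q,r['confidence'],r['xyz'])
C=.476*np.array([.98902,.14781])-.3045*np.array([-.14781,.98902]);Y=np.array([-.14781,.98902])
def B(y,z): return (*(C+Y*y),z,8.5)
go(B(-.085,.34),B(-.085,.25))"
```

```text
briquette 0.65 [0.5095, -0.1946, 0.0102]
lid_edge 0.92 [0.5207, -0.2648, 0.2641]
slot 0.65 [0.5095, -0.1946, 0.0079]
t 19.15 pos [ 0.5095 -0.1963  0.3464] yawY 8.58 F [ 0.2 -0.3 -0.1] g [-0.003  0.   ] q [ 0.8   0.24 -0.65  1.69  0.15  1.27  0.27] tilt [-0.0024  0.0009]
(np.float64(0.528345515), np.float64(-0.31486573), 0.34, 8.5) -> [-0.1201  0.001   0.0063] spin 0.1
(np.float64(0.528345515), np.float64(-0.31486573), 0.25, 8.5) -> [-0.1202  0.0012  0.0963] spin 0.1
```

View pics/g.png

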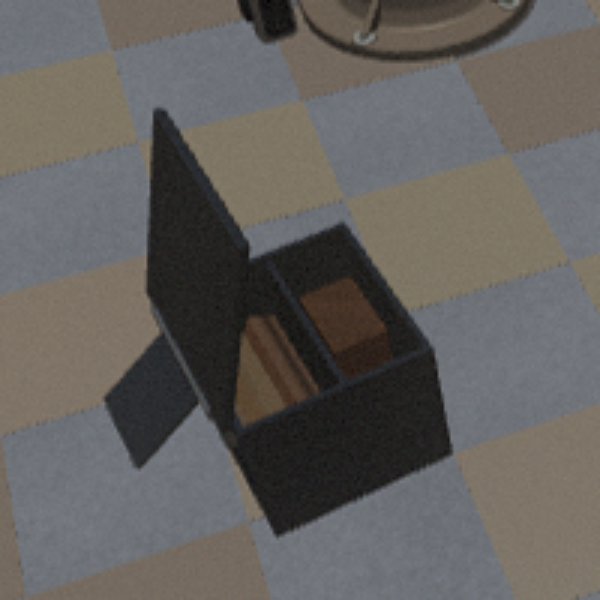

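The briquette stands in the slot below the rim (crop (345,320)), and the lid is still open. I move behind the lid and push it along its arc.

Request:
{"name": "send_rows", "arguments": {
  "deltas": "-0.045 0 0 0;-0.09 0 0 0;-0.12 0 0.006 0;-0.12 0 0.05 0;-0.12 0 0.09 0"
}}

```text
t: 19.65
eef_pos: [0.5276, -0.3162, 0.2555]
tool_rot: [-0.0, 0.653, 0.757, 0.0]
contact_force: [-0.1, 0.2, -0.2]
gripper_width: -0.003
grasp_force: 0.0
```

```bash
python3 -c "
from h import *
C=.476*np.array([.98902,.14781])-.3045*np.array([-.14781,.98902]);Y=np.array([-.14781,.98902])
go(*[(*(C+Y*y),z,8.5) for y,z in[(-.053,.254),(-.028,.245),(0,.226),(.022,.201),(.037,.171),(.043,.138)]])"
```

```text
t 19.65 pos [ 0.5276 -0.3162  0.2555] yawY 8.45 F [-0.1  0.2 -0.2] g [-0.003  0.   ] q [ 0.87  0.42 -0.57  1.66  0.25  1.14  0.38] tilt [-0.0006  0.0006]
(np.float64(0.523615595), np.float64(-0.28321709), 0.254, 8.5) -> [0.0332 0.0009 0.0015] spin -0.0
(np.float64(0.519920345), np.float64(-0.25849159), 0.245, 8.5) -> [0.0582 0.0009 0.0105] spin -0.0
(np.float64(0.515781665), np.float64(-0.23079903000000002), 0.226, 8.5) -> [0.0862 0.0009 0.0295] spin -0.0
(np.float64(0.512529845), np.float64(-0.20904059000000003), 0.201, 8.5) -> [0.1082 0.0009 0.0546] spin -0.0
(np.float64(0.510312695), np.float64(-0.19420529000000003), 0.171, 8.5) -> [0.1232 0.0009 0.0846] spin -0.0
(np.float64(0.509425835), np.float64(-0.18827117000000002), 0.138, 8.5) -> [0.1291 0.0009 0.1176] spin -0.0
```

Request:
{"name": "send_rows", "arguments": {
  "deltas": "0.02 0 0.001 0;0.033 0 0.002 0;0.046 0 0.005 0;0.058 0 0.0105 0;0.072 0 0.019 0"
}}

```text
t: 20.15
eef_pos: [0.5181, -0.2435, 0.24]
tool_rot: [0.002, 0.652, 0.758, 0.0]
contact_force: [0.9, -1.6, 2.0]
gripper_width: -0.003
grasp_force: 0.9
```

Request:
{"name": "send_rows", "arguments": {
  "deltas": "0.014 0 0.01 0;0.025 0 0.022 0;0.036 0 0.035 0;0.044 0 0.05 0;0.051 0 0.065 0"
}}

```text
t: 20.65
eef_pos: [0.5095, -0.1921, 0.1727]
tool_rot: [-0.0, 0.652, 0.758, 0.0]
contact_force: [1.5, -1.2, 1.7]
gripper_width: 0.002
grasp_force: 0.7
```

Request:
{"name": "send_rows", "arguments": {
  "deltas": "0.003 0 0.015 0;0.005 0 0.025 0;0.006 0 0.033 0;0.006 0 0.036 0;0.006 0 0.038 0"
}}

```text
t: 21.15
eef_pos: [0.5088, -0.1877, 0.1358]
tool_rot: [-0.0, 0.652, 0.758, -0.0]
contact_force: [-0.1, 0.4, 1.0]
gripper_width: 0.002
grasp_force: 0.5
```

Request:
{"name": "send_rows", "arguments": {
  "deltas": "0 0 0.002 0;0 0 0.004 0;0 0 0.006 0;0 0 0.007 0;0 0 0.007 0"
}}

```text
t: 21.65
eef_pos: [0.5093, -0.1878, 0.1337]
tool_rot: [0.001, 0.652, 0.758, -0.001]
contact_force: [-15.7, 3.4, 42.1]
gripper_width: 0.0
grasp_force: 20.9
```

Request:
{"name": "send_rows", "arguments": {
  "deltas": "0 0 -0.01 0;0 0 -0.05 0;0 0 -0.1 0;0 0 -0.15 0;0 0 -0.15 0"
}}

```text
t: 22.15
eef_pos: [0.513, -0.1881, 0.2866]
tool_rot: [0.006, 0.652, 0.758, 0.002]
contact_force: [1.2, 0.9, 0.0]
gripper_width: -0.003
grasp_force: 0.0
```

```bash
python3 -c "
from h import *
go()
p=bot.read_camera('scene');cv2.imwrite('pics/i.png',p['img'][100:400,60:500,::-1])
for q in('lid_edge','tab_end','mug','log','octagon'):
  for r in bot.landmark_of(p,q)[:1]: print(q,r['confidence'],r['xyz'])
P=pts(p,bot.masks_of(p,'lid')[0]['mask']);Y=np.array([-.14781,.98902]);b=P[:,:2]@Y+.3045
for lo in(-.06,-.03,0,.03,.05):
  s=(b>lo)&(b<lo+.02)&(P[:,2]>.12);print(lo,np.median(P[s,2]).round(4),s.sum())"
```

```text
t 22.15 pos [ 0.513  -0.1881  0.2866] yawY 8.56 F [1.2 0.9 0. ] g [-0.003  0.   ] q [ 0.77  0.28 -0.65  1.78  0.19  1.13  0.22] tilt [ 0.0125 -0.0048]
lid_edge 0.79 [0.5049, -0.1561, 0.1278]
tab_end 0.75 [0.5355, -0.3588, 0.1716]
mug 0.57 [0.7573, 0.0167, -0.0009]
log 0.82 [0.551, 0.2548, 0.0097]
octagon 0.57 [0.5681, 0.3277, 0.0082]
-0.06 0.1256 576
-0.03 0.1257 543
0 0.1257 532
0.03 0.1257 510
0.05 0.1257 505
```

View pics/i.png

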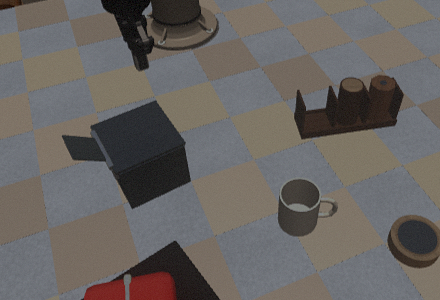

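The lid is flat and level at 126 mm (crop (140,135)). The carrier and mug are untouched and the arm is clear.

```bash
python3 -c "
from station import bot
print(bot.hand_in())"
```

```text
the job is handed in; nothing more can be done
None
```

I finished every step in the order asked and handed the job in at about 22 s of the 72 s allowed: the briquette stands upright in the slot, the lid is fully shut, and the other fuel and the mug were not touched. The judge gave no verdict; the closest call was the final lid press, when the wrist read about 42 N with the closed fingertips on the lid.

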